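# Stamp a whetstone and show it to the inspection camera

## Robot

A 7-joint arm with a two-finger parallel gripper is mounted at the origin on the work surface. World frame = base frame: x ahead of the robot, y to its left, z up, the work surface at z = 0. Lengths are in m, angles in rad, forces in N, time in s.
With the tool pointing down it reaches from about 0.4 to 0.875 m from the base axis. Payload 19.3 kg.
Tool frame: the origin (TCP) lies midway between the tips of the shut fingers; the grasp point (between the pads) lies 19 mm behind it; z points along the fingers, y is the line along which they close (so a half turn about z gives the same grasp; the last joint's range is limited). The gripper opens to 85 mm and grips with 20 to 120 N. Pads are 22 mm wide; open, the fingers measure 114 mm over their backs; the gripper's body (76 mm by 85 mm) begins 54 mm behind the grasp point. The pads swing forward as they close: fully open they stand 13 mm farther back than shut.
Start: joints at [1.208, 0.521, -0.036, 1.599, 0.021, 1.021, -0.113], TCP at [0.18, -0.598, 0.231] pointing down, gripper open.
Joint ranges: [-2.91, 2.91], [-0.3, 2.13], [-1.5, 1.42], [0.17, 2.43], [-1.26, 4.41], [0.16, 1.93], [-2.52, 2.52]. Speed limits (rad/s): [1.89, 1.89, 2.39, 2.39, 3.01, 3.01, 3.01].

## Interface

Orientations are given as [roll, pitch, yaw] about the fixed x, y, z axes, in that order (R = Rz(yaw) Ry(pitch) Rx(roll)).
In Python, from workcell import * gives the robot as it stands. The module is installed in compiled form; this text tells all that it offers.
- The arm moves only by the tool play_rows, never from a script. Its argument "deltas" is a list of rows, each a list of 7 numbers: the shift along the tool's x, y, z in units of 500 mm (1.0 is 500 mm), then the turn, a rotation vector about the tool's x, y, z in units of 120 degrees (1.0 is 120 degrees), then the closure, from 0 (fully open) to 1 (shut). A call has 1 to 10 rows; each row is the pose to reach, as a shift and turn from the pose commanded when the call began, along the tool's axes at that moment; what a row does not reach only later rows make up. A row lasts 1/10 s, in which the tool goes at most 50 mm and 8.59 degrees, less where a joint would pass 70% of its speed; a pose out of reach is approached as far as the arm can. A call with a number of a shift or a turn outside -1 to 1 is refused whole. A call with a gripper value outside its range is refused whole. The fingers move at their own pace and stop on an object; "newtons" is the grip in N (left out, the last holds). Time passes only in rows, so rows that repeat a pose let the fingers close. It gives the time, the measured TCP pose, the force, the opening and the grip force at its end, in the units of the state.
- observe(): the state, without advancing time (a new reading comes with each control period).
- grab_frame(name): name is "scene" or "top"; returns the picture (384x512x3 uint8, red, green, blue); there is no depth.
- get_calibration(name): a dict with "fovy" (degrees; the focal length in pixels is half the picture's height over the tangent of half this angle, whatever the lens; pixels are square), "cx", "cy" (the principal point, pixels), "k1" (the pictures are not rectified: a ray, as slopes to the right and down, at radius r is drawn at 1 + k1 r^2 times it, then the intrinsics apply), "xyz" and "rotation" of the camera in the world. Camera axes: x right, y down, z forward; pixel columns grow to the right and rows downward; lengths in m; the calibration is good to about 2 mm. A picture is of the moment at which its call begins. get_calibration takes no time and is no camera call.
- job_done(): hands the job in; it is judged then, once.
The state is a dict: "clock": time; "qpos": joint angles; "qd": joint speeds; "joint_efforts": joint torques, N m; "position": TCP position; "tool_rot": TCP orientation; "force": force on the tool from outside, world axes, zero at the start; "moment": the same for the moment, N m; "grip_width": finger opening in m; "finger_force": force on a finger pad.
Only numpy, scipy, OpenCV 4.12 (cv2) and the standard library are available. Lean on these libraries where they do the work, as an engineer would, in place of code of your own. Each camera call takes 0.05 s, during which the arm holds its last target. There are 200 camera calls.

## Task

Stamp the end of the whetstone lying in the bench press: swing the press's sprung lever all the way to its stop and let it come fully back, with the stone still in its bed. Then lift the stone out and hold it in the air for the inspection camera: its underside squarely facing the lens, centred on the lens, the stone's middle 12 cm in front of the glass, its long side parallel to the camera's tilt axis. Finish while still holding it there, motionless and touching nothing but your fingers, and leave the camera as it is set and the other things where they are.

Things in the scene. Friction and masses are not known exactly. Their poses are not given: they have to be found in the camera images.
- stone_center (a point): Centre of the whetstone to stamp and show: plain grey stone 40 (x) x 120 (y) x 22 (z) mm, 0.26 kg, loose in the press bed. z points from underside to top (up at start). The bed's top is 60 mm above the table; under the stone's middle 70 mm it is only 26 mm wide, so fingers fit past both long sides. Farther out, lips 8 mm high flank it with 1.5 mm play; steel back stop at its -y end, brass die before +y.
- nest (a point): Where the stone's centre lies when seated in the press bed, 71 mm above the table; has the press's axes (z up, y along the bed to the press head). The press is green, fixed, base 130 x 270 x 20 mm; its head is a box 70 x 66 mm, 95 mm high, centred 136 mm along +y. A die on a rod comes out of the head to the stone's end when the lever is swung.
- handle (a point): Centre of the lever's upright black round handle, 22 mm diameter, 56 mm tall, at the end of the flat steel lever that turns in the level plane above the press head. 143 mm above the table; the steel lever's top is about 30 mm below it. x axis points from the pivot outwards along the lever, z up; 120 mm from the pivot. Free space around it.
- pivot (a point): The lever's upright turning axis, at the height of the handle's centre, over the middle of the press head. Fixed to the press.
- lever (a joint): Lever angle in rad: 0 at rest, grows as the lever swings anticlockwise seen from above (along the handle's +y axis, towards the side of the stone), stop at 0.9. A spring pushes it back: about 4 N at the handle at rest, 10 N at the stop. Let go, it returns to 0 by itself in about a second; it may also be led back.
- lens (a point): Middle of the front glass of the inspection camera: a black box 50 x 70 x 50 mm with a round barrel 46 mm in diameter, between the two aluminium cheeks of a yoke on a fixed 110 mm square base. z is the looking direction, out of the lens: upward, leaning 10 to 30 degrees to the robot's side; y is the level tilt axis, through both cheeks. Stiff tilt: it stays as set.
- view (a point): The point in the air 120 mm straight in front of the glass, where the stone's centre is to be held; same axes as the lens (z away from the lens, y the tilt axis).
- coarse_stone: Bystander: a big pinkish stone 60 x 160 x 40 mm lying flat on the table; origin at the centre of its underside.
- slip_stone: Bystander: a small dark stone 35 x 70 x 18 mm lying on the table; origin at the centre of its underside.
- water_bottle: Bystander: a white plastic bottle 60 mm in diameter, 150 mm tall, standing; origin at the centre of its underside.
Mind the look-alikes: they are no part of the job. Of the things that look like the part that bears lens, the largest one is meant.

How it is judged:
On the way, in this order (a step that is already met when the one before it is completed fails the run):
1. the lever is swung to its stop with the stone in its bed (value of joint lever above 0.82 rad and distance between stone_center and nest below 0.01 m), for 0.1 s.
2. the lever is back at rest with the stone still in its bed (value of joint lever below 0.08 rad and distance between stone_center and nest below 0.01 m), for 0.2 s.
At the end, for the whole second after the job is handed in: The stone is in the fingers, at rest, touching neither camera nor press; its centre within 15 mm of the point 120 mm before the lens, underside towards the lens, square to it and long side parallel to the tilt axis within 0.17 rad; lever at rest (under 0.08 rad) (distance between stone_center and view below 0.015 m and angle between the z axis of stone_center and the z axis of view, either way round below 0.17 rad and angle between the y axis of stone_center and the y axis of view, either way round below 0.17 rad and angle between stone_center's own z axis and vertical below 1.2 rad and contact force between stone and the fingers above 2 N and contact force between stone and camera below 0.05 N and contact force between stone and press below 0.05 N and linear speed of stone below 0.02 m/s and angular speed of stone below 0.1 rad/s and value of joint lever below 0.08 rad); the arm keeps its last pose, push and grip.
It fails at once if the camera's setting is disturbed (by over 8 mm at the point of view) (distance of view from where it was at the start of the episode above 0.008 m).
It fails at once if a bystander is moved by over 30 mm (distance of any of coarse_stone, slip_stone, water_bottle from where it was at the start of the episode above 0.03 m).
It also fails if it takes over 54 s, if anything falls off the work surface, if the arm or the gripper's body presses on something with over 40 N, if the wrist force passes 120 N, or if a joint passes its speed limit or range.

## Working session

There is one attempt and no reset: what is moved stays moved. The work goes in short steps, Python scripts to look and compute and a tool call to move; the robot and the scene stay as the last step left them, time stands still between calls to the robot, and variables do not carry over. Pictures are saved under pics/ and viewed, at most 10 in all, crops included, and the job is handed in when it is done.

Besides the shell and the picture viewer there is one more tool, called after ">>>" as name(argument=value, ...), one argument or row to a line, values as JSON. play_rows: Moves the arm, as the interface text tells. Its arguments: {"type":"object","properties":{"deltas":{"type":"array"},"newtons":{"type":"number"}},"required":["deltas"]}

```bash
mkdir -p pics
python3 - <<'E'
from workcell import *
import cv2,numpy as np
s=observe();print({k:np.round(v,3).tolist() for k,v in s.items()})
for n in("scene","top"):
    f=grab_frame(n);cv2.imwrite(f"pics/{n}0.png",cv2.cvtColor(f,cv2.COLOR_RGB2BGR));np.save(f"pics/{n}0.npy",f)
    print(n,get_calibration(n))
a=cv2.imread("pics/top0.png");cv2.imwrite("pics/top0b.png",cv2.resize(a,(800,600),interpolation=cv2.INTER_CUBIC))
a=cv2.imread("pics/scene0.png");cv2.imwrite("pics/scene0b.png",cv2.resize(a,(800,600),interpolation=cv2.INTER_CUBIC))
E
```

```text
{'clock': 0.0, 'qpos': [1.208, 0.522, -0.036, 1.6, 0.021, 1.021, -0.113], 'qd': [-0.001, 0.001, -0.001, 0.001, 0.0, -0.001, -0.0], 'joint_efforts': [0.001, -92.711, 1.98, -36.993, 0.018, 0.008, -0.0], 'position': [0.18, -0.598, 0.231], 'tool_rot': [-3.14, 0.0, 0.293], 'force': [-0.224, -0.308, 0.344], 'moment': [-0.014, 0.056, 0.047], 'finger_force': 0.0, 'grip_width': 0.085}
scene {'fovy': 50.195414848562535, 'cx': 256.30760553327525, 'cy': 187.77074291622498, 'k1': -0.0036869029569107244, 'xyz': array([1.08096434, 0.661574  , 0.87958789]), 'rotation': array([-2.30203026,  0.00841457,  2.47301696])}
top {'fovy': 52.66074580180267, 'cx': 253.48100652185786, 'cy': 194.78275468403277, 'k1': -0.06945832210724873, 'xyz': array([0.42667477, 0.0284847 , 1.19709109]), 'rotation': array([-2.98448236,  0.01687957, -1.59248975])}
```

View pics/top0b.png

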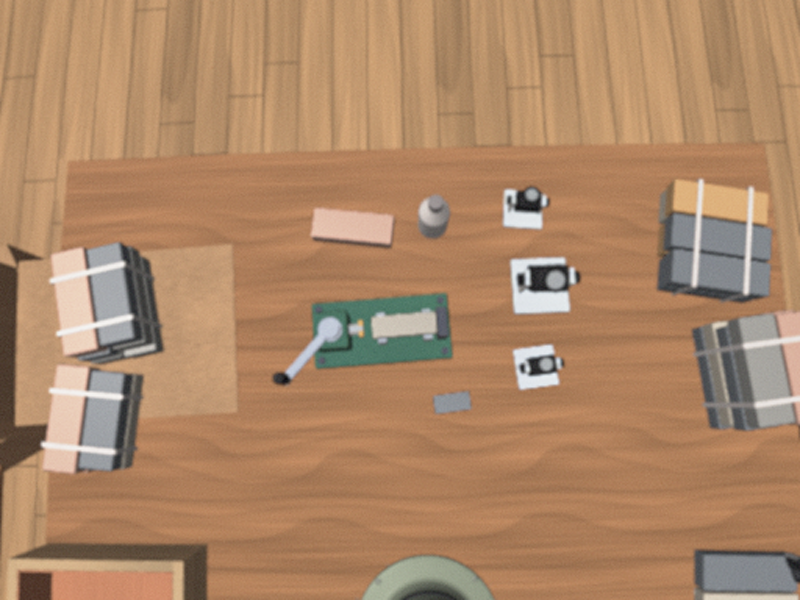

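View pics/scene0b.png

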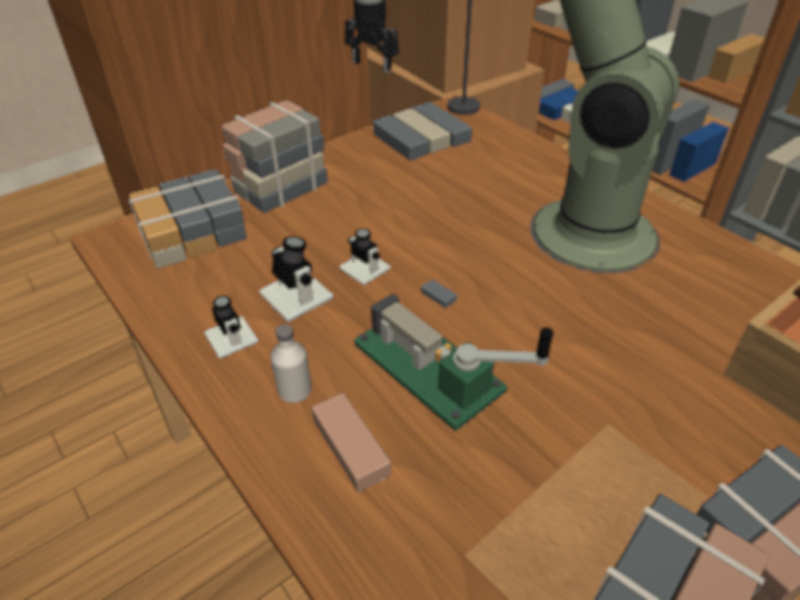

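Three yoke cameras look alike: top view (525,205), (545,282) and (538,366) in the 800×600 enlargement. The middle one has the largest base and body, so it should be the one meant. I'll confirm that in crops.

```bash
cat > h.py <<'E'
import numpy as np,cv2
from scipy.spatial.transform import Rotation as R
from workcell import *
def cam(n):
    c=get_calibration(n);f=192/np.tan(np.radians(c["fovy"])/2)
    return c,f,R.from_euler("xyz",c["rotation"]).as_matrix()
def ray(n,u,v):
    c,f,M=cam(n);d=np.array([(u-c["cx"])/f,(v-c["cy"])/f]);p=d.copy()
    for _ in range(20):p=d/(1+c["k1"]*(p@p))
    w=M@np.r_[p,1];return np.array(c["xyz"]),w/np.linalg.norm(w)
def onz(n,uv,z):
    o,d=ray(n,*uv);return o+d*(z-o[2])/d[2]
def tri(a,b):  # top px, scene px
    o1,d1=ray("top",*a);o2,d2=ray("scene",*b)
    t=np.linalg.lstsq(np.c_[d1,-d2],o2-o1,rcond=None)[0]
    p,q=o1+d1*t[0],o2+d2*t[1];return (p+q)/2,np.linalg.norm(p-q)
def proj(n,X):
    c,f,M=cam(n);p=M.T@(np.array(X)-c["xyz"]);p=p[:2]/p[2];p=p*(1+c["k1"]*(p@p));return p*f+[c["cx"],c["cy"]]
def blobs(mask,amin=20):
    n,l,s,c=cv2.connectedComponentsWithStats(mask.astype(np.uint8))
    return [(i,s[i],c[i],l==i) for i in range(1,n) if s[i,4]>=amin]
E
python3 - <<'E'
from h import *
t=np.load("pics/top0.npy");s=np.load("pics/scene0.npy")
def crop(im,x0,x1,y0,y1,k,fn):
    a=cv2.resize(cv2.cvtColor(im[y0:y1,x0:x1],cv2.COLOR_RGB2BGR),None,fx=k,fy=k,interpolation=cv2.INTER_CUBIC)
    for x in range((x0+9)//10*10,x1,10):cv2.line(a,((x-x0)*k,0),((x-x0)*k,12 if x%50 else 25),(0,255,255),1)
    for y in range((y0+9)//10*10,y1,10):cv2.line(a,(0,(y-y0)*k),(12 if y%50 else 25,(y-y0)*k),(0,255,255),1)
    cv2.imwrite(fn,a)
crop(t,170,380,120,270,3,"pics/ct.png")
crop(t,320,380,155,205,12,"pics/ctc.png")
crop(s,160,220,145,205,10,"pics/csc.png")
for n,im in(("top",t),("scene",s)):
    i=im.astype(int);r,g,b=i[...,0],i[...,1],i[...,2]
    for name,m in(("green",(g>r+15)&(g>b+5)),("white",(im.min(2)>185)),("dark",im.max(2)<50),("pale",(im.min(2)>90)&(np.ptp(i,2)<60))):
        for k,st,c,bm in blobs(m):
            if 150<c[0]<390 and 110<c[1]<290:
                rc=cv2.minAreaRect(np.argwhere(bm)[:,::-1].astype(np.float32))
                print(n,name,st.tolist(),c.round(1).tolist(),np.round(rc[0],1),np.round(rc[1],1),round(rc[2],1), onz(n,c,0).round(3))
E
```

```text
top green [200, 188, 89, 47, 2216] [241.6, 212.9] [243.7 211.4] [40.6 86.7] 85.3 [0.561 0.083 0.   ]
top white [322, 121, 25, 25, 273] [332.5, 137.9] [334. 133.] [24. 24.] 90.0 [ 0.795 -0.213  0.   ]
top white [269, 129, 6, 12, 52] [271.5, 134.7] [271.5 134.5] [11.  5.] 90.0 [ 0.81  -0.017  0.   ]
top white [327, 165, 37, 35, 664] [343.3, 185.4] [345.1 182.2] [34.6 34.9] 86.4 [ 0.64  -0.238  0.   ]
top white [365, 171, 3, 10, 23] [365.8, 176.2] [366.  175.5] [9. 2.] 90.0 [ 0.667 -0.311  0.   ]
top white [239, 201, 7, 8, 21] [241.9, 203.9] [241.3 204.3] [3.5 8.5] 45.0 [0.589 0.081 0.   ]
top white [184, 204, 33, 36, 236] [201.9, 219.0] [200.5 222.6] [10.6 44.3] 35.9 [0.544 0.206 0.   ]
top white [329, 221, 29, 28, 365] [341.2, 235.0] [342.5 234.4] [25.8 25.1] 80.0 [ 0.485 -0.222  0.   ]
top dark [330, 123, 15, 12, 94] [336.7, 130.2] [337.5 128.7] [14.1 10.4] 7.1 [ 0.82  -0.228  0.   ]
top dark [339, 171, 24, 14, 115] [346.8, 176.6] [350.5 177.5] [13. 23.] 90.0 [ 0.668 -0.25   0.   ]
top dark [339, 230, 7, 9, 33] [341.9, 234.3] [342.  234.1] [8.3 5.1] 81.9 [ 0.487 -0.225  0.   ]
top da
[... 2990 characters left out ...]
6, 170, 48, 36, 821] [189.0, 189.4] [189.4 187.7] [27.4 41.6] 62.2 [ 0.652 -0.242  0.   ]
scene pale [271, 180, 20, 14, 140] [280.7, 185.8] [280.5 185.5] [19.8  7.8] 32.7 [ 0.412 -0.07   0.   ]
scene pale [245, 193, 44, 43, 662] [266.4, 213.0] [266.2 212. ] [46.7 23.6] 57.1 [ 0.526 -0.004  0.   ]
scene pale [244, 204, 9, 16, 75] [248.1, 211.8] [248.2 211.2] [15.5  5.9] 74.7 [ 0.566 -0.043  0.   ]
scene pale [177, 208, 10, 8, 58] [181.3, 211.3] [181.2 211.1] [8.5 7.2] 26.6 [ 0.722 -0.171 -0.   ]
scene pale [173, 217, 25, 41, 774] [185.8, 237.0] [185.2 237.3] [40.2 22.6] 83.3 [ 0.765 -0.074  0.   ]
scene pale [290, 219, 61, 19, 556] [313.4, 228.1] [320. 228.] [18. 60.] 90.0 [0.458 0.128 0.   ]
```

View pics/ctc.png

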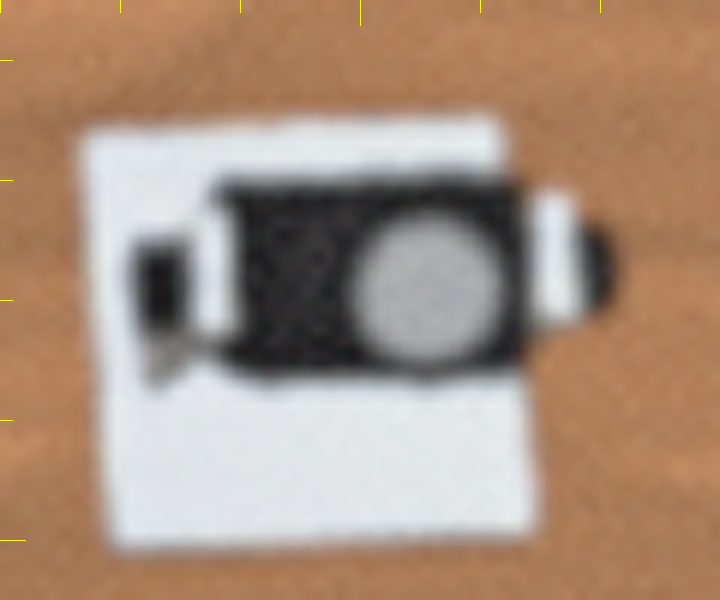

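View pics/csc.png

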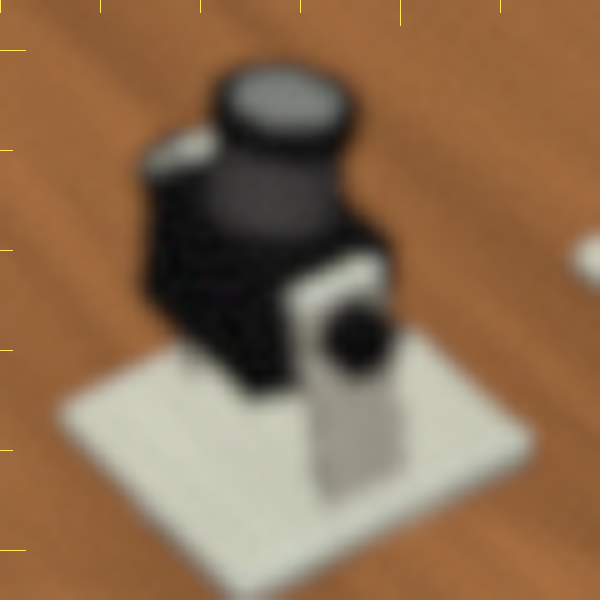

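View pics/ct.png

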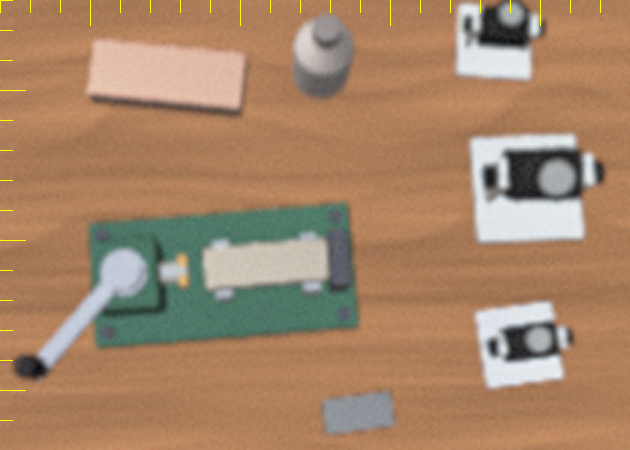

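The crops confirm the middle camera is the largest: base 37 px, against about 26 px for the other two. Its glass is at top (355.3,178.5) and scene (188.3,154.6), and its right knob is at top (369.4,176.6) and scene (195.2,178.5). The press lies with its head to the left (+y), and the handle points left and towards the robot.

Run:
```python
from h import *
t=np.load("pics/top0.npy").astype(int);s=np.load("pics/scene0.npy").astype(int)
P=lambda x:np.round(x,4)
# stone, top view
r,g,b=t[...,0],t[...,1],t[...,2]
m=(r-b>8)&(b>100)&(abs(r-g)<30);m[:, :236]=0;m[:,282:]=0;m[:192]=0;m[225:]=0
bm=max(blobs(m),key=lambda q:q[1][4]);rc=cv2.minAreaRect(np.argwhere(bm[3])[:,::-1].astype(np.float32))
print("stone",bm[1],bm[2],rc);bx=cv2.boxPoints(rc);W=np.array([onz("top",p,.082) for p in bx]);print(P(W),P(W.mean(0)),"cen",P(onz("top",bm[2],.082)))
print("sides",[P(np.linalg.norm(W[i]-W[i-1])) for i in range(4)])
# stone direction by PCA on world points
pts=np.array([onz("top",p[::-1],.082)[:2] for p in np.argwhere(bm[3])]);c=pts.mean(0);u,S,v=np.linalg.svd(pts-c);print("dir",P(v[0]),np.degrees(np.arctan2(-v[0][0]*np.sign(v[0][1]),abs(v[0][1]))),"len",P(S*np.sqrt(12/len(pts))))
# green base
m=(g>r+15)&(g>b+5);hull=cv2.convexHull(np.argwhere(m[180:240,195:295])[:,::-1].astype(np.float32)+[195,180])
bx=cv2.boxPoints(cv2.minAreaRect(hull.astype(np.float32)));W=np.array([onz("top",p,.02) for p in bx]);print("base",P(W),P(W.mean(0)),[P(np.linalg.norm(W[i]-W[i-1])) for i in range(4)])
# handle: dark blobs
mt=(t.max(2)<60);mt[:235]=0;mt[250:]=0;mt[:,:172]=0;mt[:,192:]=0
q=max(blobs(mt,5),key=lambda q:q[1][4]);print("handle top px",q[1],q[2])
print("handle tri",tri(q[2],(348,219.2)), "scene top (348.8,212)")
print("piv cap", [tri((210.5,210.3),(298,227.5))])
L,e=tri((355.3,178.5),(188.3,154.6));print("lens",P(L),e)
K,e=tri((369.2,176.5),(195.2,178.4));print("knob",P(K),e)
A=onz("top",((115.5)/12+319.5,548.5/12+154.5),.01);B=onz("top",(530.5/12+319.5,535.5/12+154.5),.01)
A2=onz("top",((85.5)/12+319.5,130.5/12+154.5),.01);B2=onz("top",(500.5/12+319.5,118.5/12+154.5),.01)
print(P(A),P(B),np.linalg.norm(A-B),np.linalg.norm(A2-B2))
y=A-B+A2-B2;y/=np.linalg.norm(y);print("y",P(y))
d=L-K;d-=y*(d@y);print("z vec",P(d),np.linalg.norm(d),"lean",np.degrees(np.arctan2(np.hypot(*d[:2]),d[2])))
z=d/np.linalg.norm(d);print("view",P(L+.12*z))
```

```text
stone [238 200  42  17 564] [258.33865248 207.58510638] ((258.3941345214844, 207.62351989746094), (14.03546142578125, 41.339412689208984), 85.60128784179688)
[[ 0.583   0.0911  0.082 ]
 [ 0.5894 -0.0288  0.082 ]
 [ 0.5485 -0.0306  0.082 ]
 [ 0.5422  0.0886  0.082 ]] [0.5658 0.0301 0.082 ] cen [0.5659 0.0302 0.082 ]
sides [np.float64(0.0409), np.float64(0.12), np.float64(0.0409), np.float64(0.1194)]
dir [-0.0654  0.9979] 3.7508298705607204 len [0.1185 0.0397]Traceback (most recent call last):
  File "<stdin>", line 13, in <module>
cv2.error: OpenCV(4.12.0) /io/opencv/modules/imgproc/src/convhull.cpp:143: error: (-215:Assertion failed) total >= 0 && (depth == CV_32F || depth == CV_32S) in function 'convexHull'
```

Run:
```python
from h import *
t=np.load("pics/top0.npy").astype(int);s=np.load("pics/scene0.npy").astype(int)
P=lambda x:np.round(x,4)
r,g,b=t[...,0],t[...,1],t[...,2]
m=(g>r+15)&(g>b+5)
bx=cv2.boxPoints(cv2.minAreaRect((np.argwhere(m[180:240,195:295])[:,::-1]+[195,180]).astype(np.float32)));W=np.array([onz("top",p,.02) for p in bx]);print("base",P(W),P(W.mean(0)),[P(np.linalg.norm(W[i]-W[i-1])) for i in range(4)])
mt=(t.max(2)<60);mt[:235]=0;mt[250:]=0;mt[:,:172]=0;mt[:,192:]=0
q=max(blobs(mt,5),key=lambda q:q[1][4]);print("handle top px",q[1],q[2])
print("handle tri",tri(q[2],(348,219.2)))
print("piv cap", [tri((210.5,210.3),(298,227.5))])
L,e=tri((355.3,178.5),(188.3,154.6));print("lens",P(L),e)
K,e=tri((369.2,176.5),(195.2,178.4));print("knob",P(K),e)
o=lambda X,Y:onz("top",((X+.5)/12+319.5,(Y+.5)/12+154.5),.01)
A,B,A2,B2=o(115,548),o(530,535),o(85,130),o(500,118)
print(P(A),P(B),np.linalg.norm(A-B),np.linalg.norm(A2-B2),np.linalg.norm(A-A2))
y=A-B+A2-B2;y/=np.linalg.norm(y);print("y",P(y))
d=L-K;d-=y*(d@y);print("z vec",P(d),np.linalg.norm(d),"lean",np.degrees(np.arctan2(np.hypot(*d[:2]),d[2])))
z=d/np.linalg.norm(d);print("view",P(L+.12*z))
yp=np.array([-.06,.998,0]);pv=np.array([.5658,.0301,.143])+.136*yp;print("pivot pred",P(pv))
for zz in(.143,.171):print(zz,P(onz("top",q[2],zz)),np.linalg.norm(onz("top",q[2],zz)[:2]-pv[:2]), P(onz("scene",(348,219.2),zz)))
```

```text
base [[ 0.618   0.2127  0.02  ]
 [ 0.6335 -0.054   0.02  ]
 [ 0.5089 -0.0598  0.02  ]
 [ 0.4935  0.2027  0.02  ]] [0.5635 0.0754 0.02  ] [np.float64(0.125), np.float64(0.2672), np.float64(0.1247), np.float64(0.2629)]
handle top px [176 239   9   7  37] [180.32432432 242.16216216]
handle tri (array([0.46887328, 0.24487851, 0.1389449 ]), np.float64(0.0004427672497047429))
piv cap [(array([0.55966839, 0.16545153, 0.10285325]), np.float64(0.002842159483760134))]
lens [ 0.6353 -0.2436  0.1306] 7.811409775901222e-06
knob [ 0.636  -0.2894  0.0198] 0.0700819354557355
[ 0.5925 -0.1889  0.01  ] [ 0.5932 -0.2964  0.01  ] 0.10756100894254497 0.10910998337764587 0.11041291525872891
y [-0.0066  1.      0.    ]
z vec [-0.0004 -0.      0.1108] 0.11076264713946136 lean 0.21478276891407794
view [ 0.6348 -0.2436  0.2506]
pivot pred [0.5576 0.1658 0.143 ]
0.143 [0.4686 0.2442 0.143 ] 0.11865493118502744 [0.4724 0.247  0.143 ]
0.171 [0.4675 0.2385 0.171 ] 0.115813919071759 [0.4955 0.2628 0.171 ]
```

Run:
```python
from h import *
P=lambda x:np.round(x,4)
y=np.array([-.0066,1,0]);L=np.array([.6353,-.2436,.1306])
for k in((333.1,177.5),(333.1,178.1),(333.1,178.7)):
    K,e=tri(k,(195.2,178.4));d=L-K;d-=y*(d@y)
    z=d/np.linalg.norm(d);print(P(K),e,P(d),np.linalg.norm(d),"lean",np.degrees(np.arctan2(-d[0],d[2])),"view",P(L+.12*z))
    K2=onz("top",(369.2,176.5),K[2]);print("other knob",P(K2))
# glass ellipse in both views: fitted shape
for n,x0,y0 in(("top",348,171),("scene",180,149)):
    im=np.load(f"pics/{n}0.npy")[y0:y0+(16 if n=="top" else 9),x0:x0+16].astype(int);print(im.min(2))
```

```text
[ 0.6499 -0.1915  0.0788] 4.6635037886627526e-06 [-0.015  -0.0001  0.0518] 0.053956159593508704 lean 16.112076447374136 view [ 0.602  -0.2438  0.2459]
other knob [ 0.6504 -0.2984  0.0788]
[ 0.6489 -0.1921  0.0776] 0.001376765166527121 [-0.0139 -0.0001  0.053 ] 0.05478705138062446 lean 14.746020310581548 view [ 0.6048 -0.2438  0.2466]
other knob [ 0.6507 -0.2987  0.0776]
[ 0.6479 -0.1927  0.0765] 0.002760711914814613 [-0.0129 -0.0001  0.0541] 0.055645653018344024 lean 13.420249613995995 view [ 0.6074 -0.2438  0.2473]
other knob [ 0.6509 -0.2991  0.0765]
[[ 46  46  41  43  38  37  40  35  43  37  37  37  40  41  42  75]
 [ 49  47  42  37  38  54  60  73  68  59  47  41  34  40  49  82]
 [ 52  50  41  57  75  98 105 116 116 106  84  62  38  36  45  87]
 [ 41  46  63  88 123 140 149 153 152 144 128  99  69  46  44  75]
 [ 38  48  81 118 153 166 168 169 172 168 152 132  98  68  38  73]
 [ 41  68 107 143 166 171 176 172 170 171 168 157 129  88  55  74]
 [ 45  77 126 156 172 170 173 169 171 173 166 166 147 108  61  74]
 [ 52  94 136 167 170 173 168 169 167 169 171 172 160 121  64  74]
 [ 56
[... 435 characters left out ...]
 84  81  75  68  73  85  80]
 [126 125 129 122 124 124 114 104 114 124 134 141 140 142 150 130]]
[[ 58  58  60  60  57  55  52  53  52  54  58  56  59  60  60  60]
 [ 61  59  58  57  54  54  53  52  49  53  53  53  58  58  59  61]
 [ 58  55  53  51  54  62  67  67  67  63  59  55  52  54  57  58]
 [ 54  47  45  57  77  89  97 100 100  95  83  72  59  50  52  55]
 [ 53  40  44  72  99 112 116 117 117 116 108  98  83  66  50  50]
 [ 47  36  47  78 109 119 121 123 123 121 121 115 105  87  55  43]
 [ 44  30  38  71  98 113 118 122 122 123 123 121 112  91  59  39]
 [ 43  28  28  47  70  89 102 111 112 113 112 110 101  79  46  34]
 [ 70  47  23  28  39  57  73  82  85  84  83  81  70  51  29  29]]
```

```bash
cat >> h.py <<'E'
def row(pos,rot,R0=None,p0=None):
    s=observe();p0=s["position"] if p0 is None else p0;R0=R.from_euler("xyz",s["tool_rot"]) if R0 is None else R0
    return np.round(np.r_[R0.inv().apply(np.array(pos)-p0)/.5,(R0.inv()*rot).as_rotvec()/np.radians(120)],3).tolist()
down=lambda yaw:R.from_euler("xyz",[np.pi,0,yaw])
E
python3 - <<'E'
from h import *
print(row([.48,-.15,.32],down(1.6)))
# rows of next call, from that pose
R1=down(1.6);p1=np.array([.48,-.15,.32])
print(row([.469,.2445,.22],down(2.86),R1,p1))
# glass ellipse moments
for n,x0,y0,w,h in(("top",347,170,15,15),("scene",180,150,16,9)):
    im=np.load(f"pics/{n}0.npy")[y0:y0+h,x0:x0+w].mean(2)-55;im=im.clip(0)
    Y,X=np.mgrid[:h,:w];S=im.sum();cx,cy=(X*im).sum()/S,(Y*im).sum()/S
    C=np.cov(np.c_[X.ravel(),Y.ravel()].T,aweights=im.ravel());print(n,x0+cx,y0+cy,np.linalg.eigvalsh(C))
E
```

```text
[0.833, -0.685, -0.178, -0.0, -0.0, -0.624]
[0.789, 0.001, 0.2, 0.0, 0.0, -0.602]
top 355.0776864630175 178.4472786478524 [ 9.71160385 10.94067997]
scene 187.6902565580859 153.25144133756126 [ 4.92266549 17.08211446]
```

>>> play_rows(
  deltas=[
    [0.833, -0.685, -0.178, 0, 0, -0.624, 0],
    [0.833, -0.685, -0.178, 0, 0, -0.624, 0],
    [0.833, -0.685, -0.178, 0, 0, -0.624, 0],
    [0.833, -0.685, -0.178, 0, 0, -0.624, 0],
    [0.833, -0.685, -0.178, 0, 0, -0.624, 0],
    [0.833, -0.685, -0.178, 0, 0, -0.624, 0],
    [0.833, -0.685, -0.178, 0, 0, -0.624, 0],
    [0.833, -0.685, -0.178, 0, 0, -0.624, 0],
    [0.833, -0.685, -0.178, 0, 0, -0.624, 0],
    [0.833, -0.685, -0.178, 0, 0, -0.624, 0],
  ],
  newtons=30,
)

```text
clock: 1.1
position: [0.4553, -0.1868, 0.3131]
tool_rot: [-3.142, 0.0, 1.603]
force: [0.8, -1.9, 0.2]
grip_width: 0.0856
finger_force: 0.0
```

>>> play_rows(
  deltas=[
    [0, 0, 0, 0, 0, 0, 0],
  ],
)

```text
clock: 1.2
position: [0.458, -0.1828, 0.3137]
tool_rot: [3.139, -0.001, 1.608]
force: [-0.6, -1.4, -0.2]
grip_width: 0.0853
finger_force: 0.0
```

Run:
```python
from h import *
s=observe();print(s["clock"],s["position"],s["tool_rot"],s["qpos"])
print(row([.469,.2445,.22],down(2.86)))
```

```text
1.2 [ 0.45795613 -0.18276285  0.31373477] [ 3.13897532e+00 -1.32680470e-03  1.60767200e+00] [ 0.69079211  0.25509382 -0.5231583   1.81203153  0.13920688  1.10899869
  0.15656451]
[0.853, 0.053, 0.189, 0.001, 0.0, -0.598]
```

>>> play_rows(
  deltas=[
    [0.853, 0.053, 0.189, 0, 0, -0.598, 0.5],
    [0.853, 0.053, 0.189, 0, 0, -0.598, 0.5],
    [0.853, 0.053, 0.189, 0, 0, -0.598, 0.5],
    [0.853, 0.053, 0.189, 0, 0, -0.598, 0.5],
    [0.853, 0.053, 0.189, 0, 0, -0.598, 0.5],
    [0.853, 0.053, 0.189, 0, 0, -0.598, 0.5],
    [0.853, 0.053, 0.189, 0, 0, -0.598, 0.5],
    [0.853, 0.053, 0.189, 0, 0, -0.598, 0.5],
    [0.853, 0.053, 0.189, 0, 0, -0.598, 0.5],
    [0.853, 0.053, 0.189, 0, 0, -0.598, 0.5],
  ],
)

```text
clock: 2.2
position: [0.4675, 0.2435, 0.2171]
tool_rot: [3.14, -0.003, 2.86]
force: [0.3, -0.2, 0.3]
grip_width: 0.0425
finger_force: 0.0
```

>>> play_rows(
  deltas=[
    [0, 0, 0, 0, 0, 0, 0.5],
    [0, 0, 0, 0, 0, 0, 0.5],
  ],
)

```text
clock: 2.4
position: [0.4691, 0.2376, 0.2182]
tool_rot: [-3.141, 0.0, 2.85]
force: [-0.2, -1.0, -0.7]
grip_width: 0.0425
finger_force: 0.0
```

Run:
```python
from h import *
s=observe();print(s["clock"],s["position"],s["tool_rot"],s["qpos"],s["grip_width"])
print(row([.469,.2445,.126],down(2.86)))
im=grab_frame("top")[210:270,150:230];im2=grab_frame("scene")[150:250,300:400]
a=np.hstack([cv2.resize(im,(400,300)),cv2.resize(im2,(300,300))]);cv2.imwrite("pics/h1.png",a[...,::-1])
```

```text
2.4 [0.46913737 0.23761013 0.21817675] [-3.14091204e+00  1.18457650e-04  2.85049185e+00] [ 0.05057387  0.49879577 -0.86043646  1.84331873  0.44468228  1.00477485
  0.28412   ] 0.04253959721870384
[0.004, 0.013, 0.184, -0.0, 0.0, -0.005]
```

View pics/h1.png

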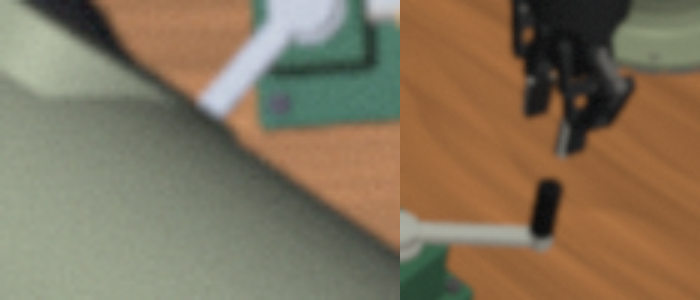

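>>> play_rows(
  deltas=[
    [0.004, 0.013, 0.04, 0, 0, 0, 0.5],
    [0.004, 0.013, 0.08, 0, 0, 0, 0.5],
    [0.004, 0.013, 0.12, 0, 0, 0, 0.5],
    [0.004, 0.013, 0.16, 0, 0, 0, 0.5],
    [0.004, 0.013, 0.184, 0, 0, 0, 0.5],
    [0.004, 0.013, 0.184, 0, 0, 0, 0.5],
  ],
)

```text
clock: 3.1
position: [0.4686, 0.2446, 0.1253]
tool_rot: [-3.14, -0.001, 2.851]
force: [0.3, 0.7, 0.6]
grip_width: 0.0426
finger_force: 0.0
```

Run:
```python
from h import *
s=observe();print(s["position"],s["tool_rot"],s["force"])
pv=np.array([.558,.166]);
for a in (150,165,180,193,198):
    q=np.radians(a);h=pv+.12*np.array([np.cos(q),np.sin(q)]);print(a,h.round(3),row([*h,.126],down(2.86)))
```

```text
[0.46860439 0.24457642 0.12534164] [-3.14028482e+00 -1.11148579e-03  2.85123539e+00] [0.28563824 0.68926895 0.61789719]
150 [0.454 0.226] [0.017, -0.044, -0.001, -0.001, -0.001, -0.004]
165 [0.442 0.197] [0.024, -0.106, -0.001, -0.001, -0.001, -0.004]
180 [0.438 0.166] [0.014, -0.168, -0.001, -0.001, -0.001, -0.004]
193 [0.441 0.139] [-0.008, -0.218, -0.001, -0.001, -0.001, -0.004]
198 [0.444 0.129] [-0.019, -0.236, -0.001, -0.001, -0.001, -0.004]
```

>>> play_rows(
  deltas=[
    [0.009, -0.022, 0, 0, 0, 0, 0.5],
    [0.017, -0.044, 0, 0, 0, 0, 0.5],
    [0.022, -0.075, 0, 0, 0, 0, 0.5],
    [0.024, -0.106, 0, 0, 0, 0, 0.5],
    [0.021, -0.137, 0, 0, 0, 0, 0.5],
    [0.014, -0.168, 0, 0, 0, 0, 0.5],
    [0.004, -0.193, 0, 0, 0, 0, 0.5],
    [-0.006, -0.214, 0, 0, 0, 0, 0.5],
    [-0.006, -0.214, 0, 0, 0, 0, 0.5],
  ],
)

```text
clock: 4.0
position: [0.4413, 0.1416, 0.1274]
tool_rot: [3.14, 0.001, 2.851]
force: [-0.8, 10.7, -0.9]
grip_width: 0.0428
finger_force: 4.3
```

Run:
```python
from h import *
s=observe();print(s["position"],s["tool_rot"],s["force"],s["moment"])
im2=grab_frame("scene")[150:300,220:420]
cv2.imwrite("pics/h2.png",cv2.resize(im2,(800,600))[...,::-1])
```

```text
[0.4412944  0.14159702 0.12739455] [3.13967939e+00 1.35941507e-03 2.85113263e+00] [-0.83029395 10.71713323 -0.88699782] [1.91512428 0.37333818 0.01691219]
```

View pics/h2.png

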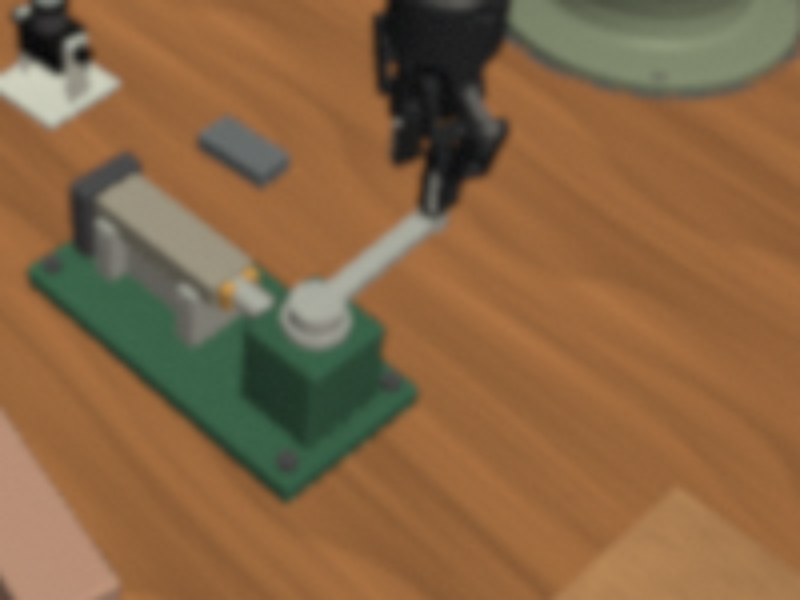

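The die is now at the stone's end and the force is 10.7 N, so the lever is near its stop. I'll push a little further to see the stop in the force reading.

>>> play_rows(
  deltas=[
    [-0.003, -0.008, 0, 0, 0, 0, 0.5],
    [-0.003, -0.008, 0, 0, 0, 0, 0.5],
  ],
)

```text
clock: 4.25
position: [0.4414, 0.1384, 0.1274]
tool_rot: [3.139, 0.001, 2.852]
force: [-1.7, 10.5, -0.4]
grip_width: 0.0425
finger_force: 4.5
```

>>> play_rows(
  deltas=[
    [-0.003, -0.008, 0, 0, 0, 0, 0.5],
    [-0.003, -0.008, 0, 0, 0, 0, 0.5],
  ],
)

```text
clock: 4.45
position: [0.4417, 0.1351, 0.1274]
tool_rot: [3.138, 0.001, 2.853]
force: [-0.5, 13.2, -5.0]
grip_width: 0.0426
finger_force: 6.5
```

>>> play_rows(
  deltas=[
    [-0.004, -0.012, 0, 0, 0, 0, 0.5],
    [-0.004, -0.012, 0, 0, 0, 0, 0.5],
    [-0.004, -0.012, 0, 0, 0, 0, 0.5],
  ],
)

```text
clock: 4.75
position: [0.4419, 0.1338, 0.1275]
tool_rot: [3.13, 0.0, 2.857]
force: [-1.0, 48.6, -24.8]
grip_width: 0.0429
finger_force: 22.8
```

The force jumped to 48.6 N, so the lever is at its stop. I'll lead it back along the arc.

>>> play_rows(
  deltas=[
    [0.012, 0.03, 0, 0, 0, 0, 0.5],
    [0.022, 0.05, 0, 0, 0, 0, 0.5],
    [0.03, 0.074, 0, 0, 0, 0, 0.5],
    [0.037, 0.105, 0, 0, 0, 0, 0.5],
    [0.04, 0.136, 0, 0, 0, 0, 0.5],
    [0.038, 0.167, 0, 0, 0, 0, 0.5],
    [0.033, 0.198, 0, 0, 0, 0, 0.5],
    [0.025, 0.22, 0, 0, 0, 0, 0.5],
    [0.016, 0.242, 0, 0, 0, 0, 0.5],
    [0.016, 0.242, 0, 0, 0, 0, 0.5],
  ],
)

```text
clock: 5.75
position: [0.4695, 0.2462, 0.1263]
tool_rot: [3.141, -0.0, 2.852]
force: [-0.2, 1.0, -0.7]
grip_width: 0.0427
finger_force: 0.0
```

>>> play_rows(
  deltas=[
    [0, 0, 0, 0, 0, 0, 0.3],
    [0, 0, 0, 0, 0, 0, 0.3],
    [0, 0, 0, 0, 0, 0, 0.3],
    [0, 0, -0.08, 0, 0, 0, 0.2],
    [0, 0, -0.16, 0, 0, 0, 0],
    [0, 0, -0.24, 0, 0, 0, 0],
    [0, 0, -0.24, 0, 0, 0, 0],
  ],
)

```text
clock: 6.45
position: [0.4702, 0.2464, 0.2507]
tool_rot: [3.138, 0.005, 2.852]
force: [0.4, 0.6, -0.1]
grip_width: 0.0856
finger_force: 0.0
```

Run:
```python
from h import *
s=observe();print(s["clock"],s["position"],s["tool_rot"],s["qpos"],s["force"])
print(row([.5658,.0301,.20],down(1.63)))
im2=grab_frame("scene")[150:300,220:420]
cv2.imwrite("pics/h3.png",cv2.resize(im2,(800,600))[...,::-1])
```

```text
6.45 [0.47015756 0.24642476 0.25074659] [3.13764071 0.00482702 2.85167008] [ 0.05676619  0.46648307 -0.88459155  1.79895628  0.411641    1.06538661
  0.302802  ] [ 0.43704379  0.56617967 -0.0725794 ]
[-0.306, -0.36, 0.102, 0.003, 0.001, 0.583]
```

View pics/h3.png

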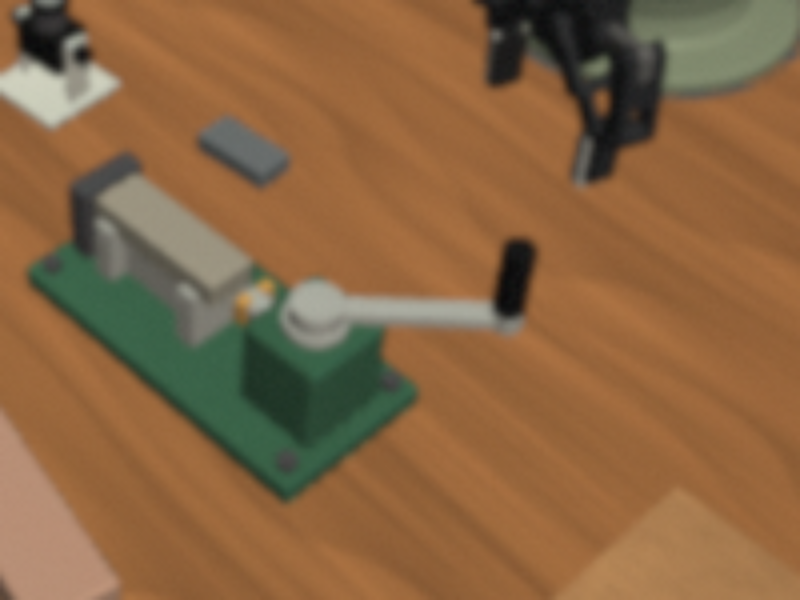

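The lever is back at its original pixel and the stone is still in its bed. Next I'll go above the stone.

>>> play_rows(
  deltas=[
    [-0.306, -0.36, 0.05, 0, 0, 0.583, 0],
    [-0.306, -0.36, 0.102, 0, 0, 0.583, 0],
    [-0.306, -0.36, 0.102, 0, 0, 0.583, 0],
    [-0.306, -0.36, 0.102, 0, 0, 0.583, 0],
    [-0.306, -0.36, 0.102, 0, 0, 0.583, 0],
    [-0.306, -0.36, 0.102, 0, 0, 0.583, 0],
    [-0.306, -0.36, 0.102, 0, 0, 0.583, 0],
    [-0.306, -0.36, 0.102, 0, 0, 0.583, 0],
    [-0.306, -0.36, 0.102, 0, 0, 0.583, 0],
    [-0.306, -0.36, 0.102, 0, 0, 0.583, 0],
  ],
)

```text
clock: 7.5
position: [0.5638, 0.0293, 0.1947]
tool_rot: [-3.141, 0.0, 1.635]
force: [0.0, 0.5, -0.3]
grip_width: 0.0852
finger_force: 0.0
```

>>> play_rows(
  deltas=[
    [0, 0, 0, 0, 0, 0, 0],
    [0, 0, 0, 0, 0, 0, 0],
  ],
)

```text
clock: 7.7
position: [0.564, 0.0292, 0.195]
tool_rot: [-3.141, -0.0, 1.633]
force: [0.3, -0.1, -0.0]
grip_width: 0.0854
finger_force: 0.0
```

Run:
```python
from h import *
s=observe();print(s["clock"],s["position"],s["tool_rot"],s["qpos"])
print(row([.5658,.0301,.20],down(1.63)),row([.5658,.0301,.054],down(1.63)))
```

```text
7.7 [0.56404071 0.02919611 0.19504775] [-3.14131742e+00 -7.98555056e-05  1.63334602e+00] [ 0.21308686  0.50938237 -0.51316493  1.77927669  0.30261933  0.93210804
 -0.36565293]
[0.002, 0.004, -0.01, -0.0, -0.0, 0.002] [0.002, 0.004, 0.282, -0.0, -0.0, 0.002]
```

>>> play_rows(
  deltas=[
    [0.002, 0.004, 0.07, 0, 0, 0.002, 0],
    [0.002, 0.004, 0.14, 0, 0, 0.002, 0],
    [0.002, 0.004, 0.2, 0, 0, 0.002, 0],
    [0.002, 0.004, 0.24, 0, 0, 0.002, 0],
    [0.002, 0.004, 0.265, 0, 0, 0.002, 0],
    [0.002, 0.004, 0.282, 0, 0, 0.002, 0],
    [0.002, 0.004, 0.282, 0, 0, 0.002, 0],
  ],
)

```text
clock: 8.4
position: [0.5659, 0.0304, 0.0538]
tool_rot: [-3.141, -0.0, 1.627]
force: [-0.7, 0.1, 0.4]
grip_width: 0.0855
finger_force: 0.0
```

>>> play_rows(
  deltas=[
    [0, 0, 0, 0, 0, 0, 0.3],
    [0, 0, 0, 0, 0, 0, 0.4],
    [0, 0, 0, 0, 0, 0, 0.5],
    [0, 0, 0, 0, 0, 0, 0.7],
    [0, 0, 0, 0, 0, 0, 0.8],
    [0, 0, 0, 0, 0, 0, 0.8],
    [0, 0, 0, 0, 0, 0, 0.8],
    [0, 0, 0, 0, 0, 0, 0.8],
  ],
  newtons=50,
)

```text
clock: 9.2
position: [0.5665, 0.0304, 0.0551]
tool_rot: [3.14, 0.0, 1.627]
force: [-1.4, -0.4, 9.0]
grip_width: 0.0394
finger_force: 50.7
```

The stone is gripped: width 39.4 mm at 50 N. I'll lift it straight up.

>>> play_rows(
  deltas=[
    [0, 0, -0.03, 0, 0, 0, 1],
    [0, 0, -0.08, 0, 0, 0, 1],
    [0, 0, -0.16, 0, 0, 0, 1],
    [0, 0, -0.24, 0, 0, 0, 1],
    [0, 0, -0.32, 0, 0, 0, 1],
    [0, 0, -0.4, 0, 0, 0, 1],
    [0, 0, -0.48, 0, 0, 0, 1],
    [0, 0, -0.5, 0, 0, 0, 1],
    [0, 0, -0.5, 0, 0, 0, 1],
  ],
  newtons=70,
)

```text
clock: 10.1
position: [0.5663, 0.0305, 0.3061]
tool_rot: [3.139, 0.0, 1.627]
force: [-0.3, -0.5, -3.7]
grip_width: 0.0388
finger_force: 73.2
```

Run:
```python
from h import *
s=observe();print(s["clock"],s["position"],s["tool_rot"],s["qpos"],s["force"],s["grip_width"])
ln=np.radians(15.5);zl=np.array([-np.sin(ln),0,np.cos(ln)]);zl-=0
y=np.array([-.0066,1,0]);y/=np.linalg.norm(y);zl-=y*(zl@y);zl/=np.linalg.norm(zl)
L=np.array([.6353,-.2440,.1306]);V=L+.12*zl
# tool: z=-zl ; tool x = +y(press y) since yaw~pi/2 -> x=(cos,sin)
X=y;Z=-zl;Y=np.cross(Z,X);T=R.from_matrix(np.c_[X,Y,Z]);print(T.as_euler("xyz"),V)
tcp=V-zl*.016   # stone centre sits 16 mm behind TCP
np.savez("view.npz",V=V,T=T.as_matrix(),tcp=tcp)
print("hover",row(tcp+.05*zl,T),"final",row(tcp,T))
```

```text
10.1 [0.56628236 0.03046838 0.30611007] [3.13886772e+00 2.33794618e-04 1.62685956e+00] [ 0.24361589  0.39813553 -0.55059025  1.64403707  0.22397587  1.1600538
 -0.30545493] [-0.33939051 -0.51789657 -3.72297746] 0.0387948967922212
[2.87107223 0.         1.57739623] [ 0.60323274 -0.24421164  0.24623583]
hover [-0.552, 0.025, 0.054, -0.128, -0.003, 0.023] final [-0.553, 0.051, 0.151, -0.128, -0.003, 0.023]
```

>>> play_rows(
  deltas=[
    [-0.07, 0, 0, 0, 0, 0, 1],
    [-0.15, 0, 0, -0.03, 0, 0.01, 1],
    [-0.23, 0.01, 0.01, -0.06, 0, 0.015, 1],
    [-0.31, 0.015, 0.02, -0.09, 0, 0.02, 1],
    [-0.39, 0.02, 0.03, -0.12, 0, 0.023, 1],
    [-0.46, 0.025, 0.04, -0.128, -0.003, 0.023, 1],
    [-0.52, 0.025, 0.05, -0.128, -0.003, 0.023, 1],
    [-0.552, 0.025, 0.054, -0.128, -0.003, 0.023, 1],
    [-0.552, 0.025, 0.054, -0.128, -0.003, 0.023, 1],
    [-0.552, 0.025, 0.054, -0.128, -0.003, 0.023, 1],
  ],
)

```text
clock: 11.1
position: [0.5937, -0.2435, 0.2762]
tool_rot: [2.875, -0.002, 1.579]
force: [-0.2, 0.5, -3.2]
grip_width: 0.0386
finger_force: 73.0
```

Run:
```python
from h import *
d=np.load("view.npz");s=observe();print(s["clock"],s["position"],s["tool_rot"],s["qpos"],s["force"])
print("final",row(d["tcp"],R.from_matrix(d["T"])))
im=grab_frame("scene");np.save("pics/s4.npy",im)
cv2.imwrite("pics/s4.png",cv2.resize(im[90:210,130:260],(650,600),interpolation=cv2.INTER_CUBIC)[...,::-1])
```

```text
11.1 [ 0.59370762 -0.24350434  0.27624347] [ 2.87492262e+00 -1.57238657e-03  1.57901417e+00] [ 0.7061926   0.42339356 -0.49414559  1.70855481  0.16840825  0.80328176
  0.18131094] [-0.1742763   0.48052273 -3.20437481]
final [-0.002, 0.003, 0.095, -0.002, -0.001, 0.001]
```

View pics/s4.png

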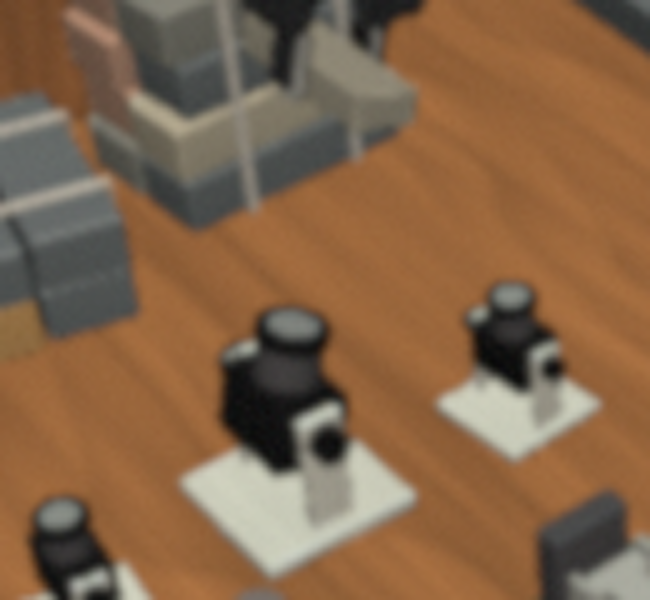

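Run:
```python
from h import *
f=np.load("pics/scene0.npy")[146:164,176:202].min(2).astype(np.float32)
u=cv2.resize(f,None,fx=10,fy=10,interpolation=cv2.INTER_CUBIC)
for th in(75,80,85):
    c=[q for q in cv2.findContours((u>th).astype(np.uint8),0,1)[0] if cv2.pointPolygonTest(q,(125,90),False)>0][0]
    e=cv2.fitEllipse(c);print(th,176-.5+e[0][0]/10,146-.5+e[0][1]/10,e[1][0]/10,e[1][1]/10,round(e[1][0]/e[1][1],3),e[2])
L=np.array([.6353,-.244,.1306]);y=np.array([-.0066,1,0])
for ln in(5,10,15,20,25):
    a=np.radians(ln);z=np.array([-np.sin(a),0,np.cos(a)]);x=np.cross(y,z)
    P=np.array([proj("scene",L+.018*(np.cos(t)*x+np.sin(t)*y)) for t in np.linspace(0,6.283,60)],np.float32)
    e=cv2.fitEllipse(P);print(ln,np.round(e[1],2),round(e[1][0]/e[1][1],3),round(e[2],1), np.round(proj("scene",L-.05*z)-proj("scene",L),1))
```

```text
75 188.07392959594728 154.2460922241211 5.883130645751953 10.743828582763673 0.548 98.34638214111328
80 188.07438583374022 154.2717483520508 5.589149475097656 10.469986724853516 0.534 98.11383056640625
85 188.08149185180665 154.29253463745118 5.307900238037109 10.145478057861329 0.523 98.34220886230469
5 [ 6.74 12.09] 0.557 88.1 [ 0.7 13.4]
10 [ 6.28 12.11] 0.519 93.1 [-0.5 13.8]
15 [ 5.77 12.12] 0.476 97.7 [-1.7 14.1]
20 [ 5.22 12.13] 0.431 102.2 [-3.  14.3]
25 [ 4.64 12.13] 0.382 106.4 [-4.2 14.4]
```

The ellipse tilt of 98.2° gives a lean of about 15.5°, which confirms my value. I'll go down to the view pose.

>>> play_rows(
  deltas=[
    [-0.002, 0.003, 0.03, 0, 0, 0, 1],
    [-0.002, 0.003, 0.06, -0.002, 0, 0, 1],
    [-0.002, 0.003, 0.085, -0.002, 0, 0, 1],
    [-0.002, 0.003, 0.095, -0.002, 0, 0, 1],
    [-0.002, 0.003, 0.095, -0.002, 0, 0, 1],
    [-0.002, 0.003, 0.095, -0.002, 0, 0, 1],
    [-0.002, 0.003, 0.095, -0.002, 0, 0, 1],
  ],
)

```text
clock: 11.85
position: [0.6083, -0.2454, 0.2324]
tool_rot: [2.869, 0.0, 1.578]
force: [-0.6, -0.8, -3.2]
grip_width: 0.0387
finger_force: 73.0
```

Run:
```python
from h import *
d=np.load("view.npz");s=observe();print(s["clock"],s["position"],s["tool_rot"],s["force"],s["finger_force"])
print("left",row(d["tcp"],R.from_matrix(d["T"])))
V,T=d["V"],d["T"];x,y,z=T[:,1],T[:,0],-T[:,2]
im=grab_frame("scene");a=cv2.resize(im[80:200,130:260],(650,600),interpolation=cv2.INTER_CUBIC)[...,::-1].copy()
for i in(-1,1):
  for j in(-1,1):
    for k in(-1,1):
      p=(proj("scene",V+.02*i*x+.06*j*y+.011*k*z)-[129.5,79.5])*5;cv2.circle(a,tuple(int(q) for q in p),3,(0,0,255),1)
cv2.imwrite("pics/s5.png",a)
```

```text
11.85 [ 0.60826923 -0.24541983  0.23244241] [2.86851312e+00 1.67521873e-04 1.57842230e+00] [-0.58856104 -0.76418797 -3.21088177] 73.03222060203552
left [0.002, -0.002, 0.003, 0.001, -0.0, 0.0]
```

View pics/s5.png

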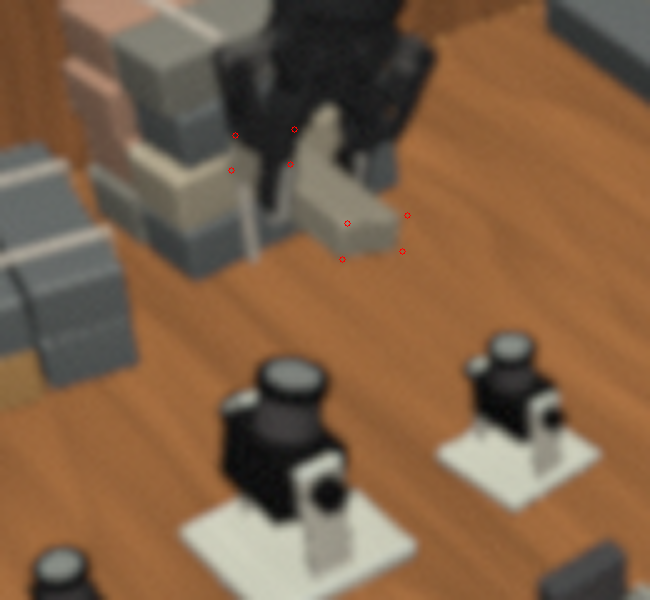

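The predicted corners match the stone's near end within about 1 px. I have no picture views left, so I'll check the far end numerically by differencing against the first frame.

Run:
```python
from h import *
f=grab_frame("scene").astype(int);g=np.load("pics/scene0.npy").astype(int)
D=abs(f-g).max(2)
print("cols 170..186");
for v in range(100,124):print(v,D[v,170:187].tolist())
print([(v,f[v,176:182].tolist()) for v in(108,111)])
print(observe()["position"],observe()["qd"].round(3),observe()["clock"])
```

```text
cols 170..186
100 [1, 1, 1, 14, 48, 95, 110, 79, 60, 50, 47, 37, 31, 34, 35, 41, 38]
101 [2, 2, 4, 8, 43, 85, 105, 81, 59, 48, 44, 40, 34, 37, 39, 40, 41]
102 [5, 1, 4, 5, 36, 81, 101, 84, 56, 45, 45, 42, 41, 40, 42, 42, 42]
103 [3, 1, 1, 2, 28, 68, 97, 84, 61, 45, 43, 46, 42, 41, 45, 43, 42]
104 [4, 1, 0, 2, 23, 64, 93, 84, 60, 46, 46, 42, 46, 40, 45, 43, 45]
105 [2, 4, 1, 2, 16, 56, 91, 87, 60, 45, 41, 42, 43, 46, 54, 62, 73]
106 [3, 2, 3, 1, 10, 44, 82, 84, 59, 45, 43, 47, 55, 65, 83, 97, 109]
107 [1, 3, 1, 1, 5, 33, 60, 73, 62, 53, 62, 75, 87, 100, 114, 121, 119]
108 [3, 2, 1, 2, 1, 17, 39, 53, 58, 72, 98, 114, 123, 115, 115, 111, 109]
109 [0, 3, 2, 4, 2, 7, 20, 37, 52, 80, 104, 125, 124, 115, 107, 98, 100]
110 [2, 0, 1, 1, 2, 3, 14, 31, 47, 64, 81, 94, 105, 102, 98, 98, 94]
111 [3, 1, 1, 2, 1, 11, 24, 33, 37, 40, 43, 60, 82, 101, 96, 95, 94]
112 [2, 1, 2, 0, 4, 16, 29, 32, 32, 25, 30, 47, 76, 96, 97, 90, 73]
113 [3, 2, 2, 3, 5, 14, 24, 33, 29, 26, 26, 44, 72, 96, 94, 80, 52]
114 [3, 2, 1, 2, 1, 9, 18, 28, 29, 30, 27, 45, 73, 90, 90, 74, 41]
115 [2, 2, 2, 3, 2, 6, 11, 20, 26, 25, 28, 49, 78, 90, 88, 67, 35]
116 [2, 2, 0, 4, 3, 1, 4, 6, 13, 17, 29, 54, 84, 90, 85, 58, 27]
117 [3, 1, 1, 2, 3, 3, 3, 1, 2, 9, 24, 55, 84, 88, 79, 49, 11]
118 [4, 3, 3, 3, 2, 3, 3, 2, 2, 2, 19, 49, 75, 81, 68, 32, 8]
119 [2, 2, 3, 3, 1, 2, 3, 3, 5, 1, 11, 42, 66, 76, 57, 21, 21]
120 [2, 1, 2, 2, 2, 2, 1, 3, 3, 1, 9, 31, 53, 63, 40, 7, 32]
121 [3, 1, 2, 1, 1, 3, 2, 1, 3, 3, 5, 15, 28, 36, 25, 10, 36]
122 [3, 3, 3, 2, 3, 2, 2, 3, 2, 5, 1, 2, 6, 12, 5, 21, 39]
123 [2, 3, 3, 1, 3, 3, 1, 1, 6, 0, 1, 1, 4, 11, 19, 31, 37]
[(108, [[80, 78, 72], [73, 69, 62], [56, 54, 48], [40, 39, 35], [31, 30, 29], [31, 30, 30]]), (111, [[119, 115, 101], [111, 106, 93], [107, 102, 88], [103, 97, 85], [93, 89, 78], [72, 68, 62]])]
[ 0.60817994 -0.24549994  0.23237303] [-0.002  0.001  0.     0.002 -0.    -0.002  0.001] 11.95
```

The far end shows at (175.5,114) and was predicted at (175.7,113.5), so the stone is level in the grip and in place. I'll let it settle and hand in.

>>> play_rows(
  deltas=[
    [0, 0, 0, 0, 0, 0, 1],
    [0, 0, 0, 0, 0, 0, 1],
    [0, 0, 0, 0, 0, 0, 1],
    [0, 0, 0, 0, 0, 0, 1],
    [0, 0, 0, 0, 0, 0, 1],
  ],
)

```text
clock: 12.45
position: [0.608, -0.2454, 0.2318]
tool_rot: [2.869, -0.0, 1.578]
force: [-0.1, -0.1, -2.3]
grip_width: 0.0391
finger_force: 73.0
```

```bash
python3 -c "
from workcell import *
s=observe();print(s['position'],s['qd'].round(3),s['finger_force']);print(job_done())"
```

```text
[ 0.60803157 -0.24538068  0.23178808] [-0.001  0.001 -0.002 -0.001 -0.001 -0.001  0.   ] 73.03241729736328
the job is handed in; nothing more can be done
None
```

I stamped the stone, lifted it out and handed the job in at about 12.5 s with it held still 12 cm before the largest camera's lens; by my image checks it is within about 3 mm of the target, but no verdict came back.

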